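Set the slicer's thickness handwheel on its mark with the slack taken up

TASK

The slicer's blue thickness handwheel has slack in it, so its mark must be reached by a clockwise turn: turn the wheel anticlockwise until the yellow pointer has gone at least one scale division (10 degrees) past the red mark, then turn it back clockwise, and stop with the white line and the yellow pointer both on the red mark. Let go of it, and leave the scale ring, the bowl, the tumbler and the orange-lidded container where they are.

Things in the scene. Friction and masses are not known exactly. Their poses are not given: they have to be found in the camera images.
- wheel_grip (a point): Point on the axis of the blue handwheel, inside its grip bar (56 long, 14 wide, 38 high), 15 mm below the bar's top and 23 mm above the upper face of the disc that carries it (84 diameter, 8 thick). z: the wheel's axis, out of the sloped panel, 30 degrees from vertical, leaning to the robot's right (-y); x: along the bar towards the white line. Turns with the wheel.
- white_line (a point): Outer end of the white line on the handwheel's disc, 42 mm from the axis, on the disc's upper face, 17 mm above the panel. The line continues over half of the grip bar's top.
- yellow_pointer (a point): Tip of the yellow pointer on the aluminium cam ring under the handwheel, 57.5 mm from the axis. The handwheel drags this ring, after its slack, in either direction; the ring sets the slice thickness.
- red_mark (a point): Middle of the red mark (6 mm wide, 13 mm long) on the black scale ring, 63.5 mm from the axis. The white ticks on this ring stand 10 degrees apart. The ring is clamped at a different angle each time (up to 35 degrees to either side of the panel's top) and must not be turned.
- cam (a joint): Angle of the yellow pointer from the red mark (rad), seen facing the panel: 0 on the mark, positive clockwise from it, negative anticlockwise from it. Starts 0.3 to 0.55. Friction about 0.12 N m: it stays where it is left. Stops at -1.2 and 1.2.
- wheel (a joint): Slack: angle of the white line from the yellow pointer (rad), -0.40 to 0, positive clockwise. At 0 they coincide and a clockwise turn carries the pointer along; at -0.40 an anticlockwise turn does; in between the wheel turns easily (0.02 N m) and the pointer stands still. Starts anywhere in it. White line's angle from the red mark = joint cam + joint wheel.
- slicer: White vegetable slicer, fixed, foot 290 x 200 mm, origin at the centre of its underside. Its sloped panel is on its own -x side, which faces the robot's right (yaw about 70 to 100 degrees); the wheel's axis leaves the panel at x -60, y 0, z 100 mm. Beyond the panel: housing (x 5 to 155 mm, 145 high) and round steel hopper (x 44 to 136 mm, 255 high).
- container: Loose bystander: box 116 x 86 x 60 mm with an orange lid, in front of the slicer's panel, at least 40 mm clear of the wheel's disc; origin under its centre.
- bowl: Loose bystander: steel bowl, 110 mm diameter, 50 high, under the slicer's chute on its side away from the robot; origin under its centre.
- tumbler: Loose bystander: steel tumbler, 66 mm diameter, 75 high, behind the slicer's housing; origin under its centre.

How it is judged:
By the outcome, as a careful person would: the job done as asked, in the order asked, and still so for the second after the job is handed in, with the robot touching nothing.
It also fails if it takes over 32 s, if anything falls off the work surface, if the arm or the gripper's body presses on something with over 40 N, if the wrist force passes 120 N, or if a joint passes its speed limit or range.

ROBOT

A 6-joint arm with a two-finger parallel gripper is mounted at the origin on the work surface. World frame = base frame: x ahead of the robot, y to its left, z up, the work surface at z = 0. Lengths are in m, angles in rad, forces in N, time in s.
With the tool pointing down it reaches from about 0.375 to 0.75 m from the base axis. Payload 9 kg.
Tool frame: the origin (TCP) lies on the centre line of the jaws, within the pads' length; the fingertips stand manip.tip_reach ahead of it and the grasp point (between the pads) lies 3 mm ahead of it (manip.tip_reach is the distance from the TCP to the fingertips, in m); z points along the fingers, x is the direction in which the jaws open and shut, and the axes are right-handed (so a half turn about z gives the same grasp; the last joint's range is limited). The gripper opens to 85 mm and grips with 20 to 120 N. Pads are 22 mm wide; open, the fingers measure 114 mm over their backs; the gripper's body (76 mm by 85 mm) begins 54 mm behind the grasp point. The pads swing forward as they close: fully open they stand 13 mm farther back than shut.
Start: joints at [-1.542, 0.104, 0.097, 1.564, 0, 1.353], TCP at [0.147, -0.582, 0.253] pointing down, gripper open.
Joint ranges: [-2.99, 2.99], [-0.84, 1.86], [-1.1, 1.16], [-1.84, 2.11], [-1.51, 1.56], [-3.14, 3.14]. Speed limits (rad/s): [2.22, 2.22, 2.57, 3.14, 3.14, 3.14].

INTERFACE

Orientations are given as a unit quaternion [x, y, z, w].
In Python, from bench import manip gives the robot as it stands. The module is installed in compiled form; this text tells all that it offers.
- The arm moves only by the tool arm_command, never from a script. Its argument "commands" is a list of rows, each a list of 5 numbers: the opening, from 0 (shut) to 1 (fully open), then the shift along the tool's x, y, z in mm, then the turn about the tool's z in rad. In form: [[hand, dx, dy, dz, yaw], ...]. A call has 1 to 10 rows; each row shifts and turns the commanded pose from where the row before left it, along the tool's axes as they then stand; what a row does not reach is not made up. A row lasts 1/10 s, in which the tool goes at most 50 mm and 8.59 degrees, less where a joint would pass 70% of its speed; a pose out of reach is approached as far as the arm can. A call is refused whole if a number of a shift passes 50 or a number of a turn 0.15, either way. A call with a gripper value outside its range is refused whole. The fingers move at their own pace and stop on an object; "force" is the grip in N (left out, the last holds). Time passes only in rows, so rows that do not move let the fingers close. It gives the time, the measured TCP pose, the force and the opening at its end, in the units of the state.
- manip.observe(): the state, without advancing time (a new reading comes with each control period).
- manip.read_camera(name): name is "side" or "top"; returns (picture, depth): 384x512x3 uint8, red, green, blue; 384x512 float32, m along the optical axis (not along the pixel's ray), 0 where there is no reading.
- manip.camera_params(name): a dict with "intrinsics" (3x3 intrinsics, pixels), "k1" (the pictures are not rectified: a ray, as slopes to the right and down, at radius r is drawn at 1 + k1 r^2 times it, then the intrinsics apply), "R" (3x3) and "t" (3): a world point X has camera coordinates R X + t. Camera axes: x right, y down, z forward; pixel columns grow to the right and rows downward; lengths in m; the calibration is good to about 2 mm. A picture is of the moment at which its call begins. camera_params takes no time and is no camera call.
- manip.sign_off(): hands the job in, once; it reports no verdict.
The state is a dict: "time": time; "qpos": joint angles; "dq": joint speeds; "tau": joint torques, N m; "eef_pos": TCP position; "ee_rot": TCP orientation; "wrist_force": force on the tool from outside, world axes, zero at the start; "ft_torque": the same for the moment, N m; "gripper_width": opening from 0.0 (shut) to 1.0 (fully open).
Only numpy, scipy, OpenCV 4.12 (cv2) and the standard library are available. Lean on these libraries where they do the work, as an engineer would, in place of code of your own. Each camera call takes 0.05 s, during which the arm holds its last target.

## Working session

There is one attempt and no reset: what is moved stays moved. The work goes in short steps, Python scripts to look and compute and a tool call to move; the robot and the scene stay as the last step left them, time stands still between calls to the robot, and variables do not carry over. Pictures are saved under pics/ and viewed, and the job is handed in when it is done.

Besides the shell and the picture viewer there is one more tool, called in YAML: its name, and indented under it one key for each argument. arm_command: Moves the arm, as the interface text tells. Its arguments: {"type":"object","properties":{"commands":{"type":"array"},"force":{"type":"number"}},"required":["commands"]}

```bash
mkdir -p pics; ls
python3 - <<'E'
from bench import manip
import cv2,numpy as np
s=manip.observe();print(s, manip.tip_reach)
for n in ("top","side"):
    p,d=manip.read_camera(n)
    np.savez(f'{n}0.npz',p=p,d=d)
    cv2.imwrite(f'pics/{n}0.png',p[:,:,::-1])
    print(n,manip.camera_params(n))
E
```

```text
pics
{'time': 0.0, 'qpos': array([-1.54166231e+00,  1.04664304e-01,  9.64811327e-02,  1.56390891e+00,
        1.59612469e-05,  1.35307567e+00]), 'dq': array([-1.41917764e-03,  2.22217254e-03,  8.91557579e-05, -1.12264721e-03,
       -1.85323394e-03, -5.48517108e-04]), 'tau': array([-1.75158082e-03, -5.56926012e+01,  5.03654051e+01,  1.68085221e-02,
       -4.49260651e-04,  1.06401271e-05]), 'eef_pos': array([ 0.14660583, -0.5815031 ,  0.25254933]), 'ee_rot': array([ 7.88782181e-01, -6.14672475e-01, -4.06801895e-04, -5.04305422e-04]), 'wrist_force': array([ 0.99069997,  0.32606804, -0.06360163]), 'ft_torque': array([-0.05958917, -0.01777795, -0.02245562]), 'gripper_width': 0.9943394331082472} 0.022
top {'intrinsics': array([[390.9014724 ,   0.        , 260.61871492],
       [  0.        , 390.9014724 , 197.19196873],
       [  0.        ,   0.        ,   1.        ]]), 'k1': -0.045549244599804514, 'R': array([[-0.00367462, -0.9999547 , -0.00877991],
       [-0.99334642,  0.00466069, -0.11507026],
       [ 0.11510596,  0.00829865, -0.99331855]]), 't': array([0.02770268, 0.63442002, 0.97395067])}
side {'intrinsics': array([[397.36177561,   0.        , 251.02710992],
       [  0.        , 397.36177561, 189.65238335],
       [  0.        ,   0.        ,   1.        ]]), 'k1': 0.03466329435826087, 'R': array([[ 0.98955585, -0.14399247,  0.00673708],
       [-0.10213671, -0.73335879, -0.67212571],
       [ 0.10172174,  0.66441783, -0.7404064 ]]), 't': array([-0.61068846,  0.13139497,  0.91775599])}
```

View pics/top0.png

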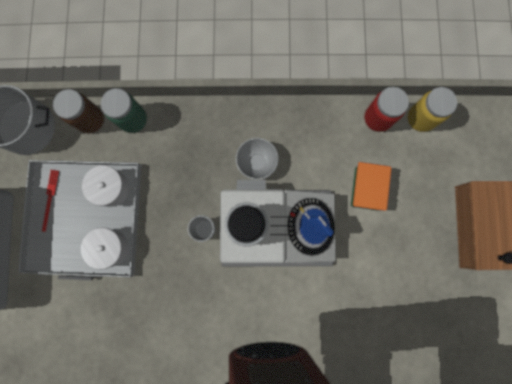

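View pics/side0.png

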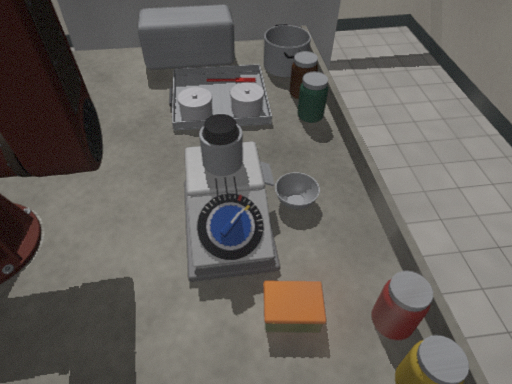

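The top view shows the slicer centred near (278,228), with the wheel at (311,225) and the container at (373,187). In the side view the wheel is at (231,226). I'll zoom in on the wheel.

Run:
```python
import cv2,numpy as np
a=np.load('top0.npz')['p'];b=np.load('side0.npz')['p']
A=cv2.resize(a[190:262,275:347],(396,396),interpolation=cv2.INTER_CUBIC)
B=cv2.resize(b[185:265,191:271],(396,396),interpolation=cv2.INTER_CUBIC)
cv2.imwrite('pics/zoom0.png',np.hstack([A,B])[:,:,::-1])
```

```text
(no output)
```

View pics/zoom0.png

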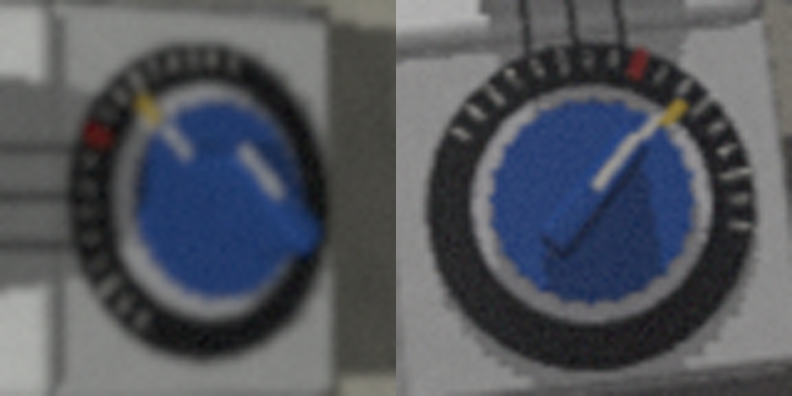

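```bash
cat > h.py <<'E'
import numpy as np,cv2
from bench import manip
def und(n,uv):
    c=manip.camera_params(n);K=c['intrinsics']
    return cv2.undistortPoints(np.asarray(uv,float).reshape(-1,1,2),K,np.array([c['k1'],0,0,0,0.])).reshape(-1,2)
def rays(n,uv):
    c=manip.camera_params(n);q=und(n,uv);d=np.c_[q,np.ones(len(q))]@c['R']
    return -c['R'].T@c['t'],d
def pts(n,uv,z):
    o,d=rays(n,uv);return o+d*np.asarray(z)[:,None]
def onplane(n,uv,p0,nn):
    o,d=rays(n,uv);return o+d*(((p0-o)@nn)/(d@nn))[:,None]
def proj(n,X):
    c=manip.camera_params(n)
    return cv2.projectPoints(np.asarray(X,float).reshape(-1,1,3),cv2.Rodrigues(c['R'])[0],c['t'],c['intrinsics'],np.array([c['k1'],0,0,0,0.]))[0].reshape(-1,2)
def masks(p):
    p=p.astype(int);r,g,b=p[...,0],p[...,1],p[...,2]
    return dict(blue=(b>r+40)&(b>g+25),red=(r>g+60)&(r>b+60),yellow=(r>b+50)&(g>b+30)&(abs(r-g)<80),orange=(r>g+50)&(g>b+30))
def frame(psi):
    s,c=np.sin(psi),np.cos(psi)
    n=np.array([-.5*c,-.5*s,np.sqrt(.75)]);u=np.array([np.sqrt(.75)*c,np.sqrt(.75)*s,.5])
    return n,u,np.cross(u,n) # right when facing the panel
E
python3 - <<'E'
from h import *
for n,(r0,r1,c0,c1) in dict(side=(185,265,191,271),top=(190,262,275,347)).items():
    z=np.load(n+'0.npz');p,d=z['p'],z['d'];M=masks(p)
    for k,m in M.items():
        w=np.zeros_like(m);w[r0:r1,c0:c1]=m[r0:r1,c0:c1]
        v,u=np.nonzero(w)
        if not len(v):continue
        X=pts(n,np.c_[u,v],d[v,u]);print(n,k,len(v),u.mean(),v.mean(),np.median(X,0))
        if k=='blue':
            Y=X
            for i in range(8):
                c=Y.mean(0);nn=np.linalg.svd(Y-c)[2][2];nn*=np.sign(nn[2]);e=(X-c)@nn
                Y=X[abs(e)<(0.006 if i<4 else .003)]
            print('plane',c,nn,len(Y),np.degrees(np.arccos(nn[2])),np.arctan2(-nn[1],-nn[0]))
    # ring: dark
    g=p.max(2);w=np.zeros(g.shape,np.uint8);w[r0:r1,c0:c1]=(g[r0:r1,c0:c1]<60)
    v,u=np.nonzero(w);print('dark',len(v))
    X=pts(n,np.c_[u,v],d[v,u]);np.save(n+'dark.npy',X)
    # foot / slicer top-left edges
E
```

```text
side blue 1190 229.82857142857142 225.45126050420168 [ 0.55544647 -0.11005598  0.11777656]
plane [ 0.55476789 -0.15299474  0.17848858] [0.49780145 0.67954946 0.53889354] 125 57.39165078761644 -2.2030331792187834
side yellow 14 246.78571428571428 206.92857142857142 [ 0.59711926 -0.07081576  0.12761364]
dark 1370
top blue 770 314.63766233766233 226.93636363636364 [ 0.55112741 -0.10108103  0.12513442]
plane [ 0.55470805 -0.09798279  0.15181968] [ 0.18385102 -0.97388985  0.13318171] 94 82.34650985151134 1.7573806074945129
top yellow 7 301.0 209.0 [ 0.59588737 -0.07003129  0.12725955]
dark 776
```

Run:
```python
from h import *
rng=np.random.default_rng(0)
def ransac(X,psi0=1.5,N=400,t=.0025):
    n0=frame(psi0)[0];best=None
    for _ in range(N):
        a=X[rng.choice(len(X),3,False)];n=np.cross(a[1]-a[0],a[2]-a[0]);l=np.linalg.norm(n)
        if l<1e-6:continue
        n/=l;n*=np.sign(n[2])
        if n@n0<.93:continue
        m=abs((X-a[0])@n)<t
        if best is None or m.sum()>best.sum():best=m
    for _ in range(5):
        Y=X[best];c=Y.mean(0);n=np.linalg.svd(Y-c)[2][2];n*=np.sign(n[2]);best=abs((X-c)@n)<t
    return c,n,best
for n,(r0,r1,c0,c1) in dict(side=(180,275,180,285),top=(185,270,275,347)).items():
    z=np.load(n+'0.npz');p,d=z['p'],z['d']
    vv,uu=np.mgrid[r0:r1,c0:c1];uv=np.c_[uu.ravel(),vv.ravel()]
    X=pts(n,uv,d[uv[:,1],uv[:,0]]);P=p[uv[:,1],uv[:,0]].astype(int)
    B=masks(p)['blue'][uv[:,1],uv[:,0]]
    white=(P.max(1)-P.min(1)<30)&(P.min(1)>90)
    dark=P.max(1)<70
    for nm,m in (('disc',B),('panel',white),('ring',dark)):
        c,nn,b=ransac(X[m]);print(n,nm,m.sum(),b.sum(),c,nn,np.degrees(np.arccos(nn[2])),'psi',np.arctan2(-nn[1],-nn[0]))
print(np.load('side0.npz')['p'][194:208,237:252].tolist()[5])
p=np.load('side0.npz')['p'];v,u=198,239;print(p[195:202,237:243,0]-0);print(p[195:202,237:243,1]);print(p[195:202,237:243,2])
```

```text
side disc 1190 957 [ 0.5571858  -0.10523446  0.11557263] [-0.00243281 -0.50135886  0.86523603] 30.090332792167263 psi 1.5659439264884742
side panel 5204 2288 [ 0.5566412  -0.08570876  0.10713844] [-0.00278484 -0.50303083  0.86426398] 30.20123224116563 psi 1.5652602634413753
side ring 2511 1315 [ 0.55476672 -0.10314472  0.10175458] [-0.00308336 -0.49936569  0.86638583] 29.958672511020392 psi 1.5646218479019953
top disc 770 472 [ 0.55364867 -0.09574442  0.11881838] [-3.85768875e-04 -4.95946599e-01  8.68352936e-01] 29.732199450617998 psi 1.5700184833778374
top panel 2915 1390 [ 0.55155727 -0.07396788  0.11190439] [-0.00113874 -0.50217652  0.86476439] 30.14418768677566 psi 1.5685287212944576
top ring 1235 797 [ 0.55487306 -0.09242874  0.10596137] [-0.00178294 -0.50136437  0.86523442] 30.090516833596133 psi 1.5672401675972347
[[62, 39, 40], [88, 46, 46], [99, 42, 41], [82, 39, 40], [48, 34, 39], [39, 35, 38], [47, 45, 47], [68, 67, 68], [68, 69, 68], [38, 38, 39], [36, 38, 44], [66, 67, 69], [102, 102, 102], [127, 128, 127], [138, 138, 136]]
[[ 36  48  80  95 100  93]
 [ 38  59  86  97  86  62]
 [ 33  70  94  97  80  35]
 [ 41  79  96  93  64  36]
 [ 62  88  99  82  48  39]
 [ 48  63  84  72  38  30]
 [ 32  40  44  42  39  38]]
[[33 44 48 47 67 81]
 [37 33 37 39 46 52]
 [30 36 36 39 43 32]
 [30 35 35 41 33 37]
 [39 46 42 39 34 35]
 [38 35 41 35 32 32]
 [32 33 33 30 36 40]]
[[37 46 47 51 68 83]
 [37 36 37 41 47 52]
 [32 37 37 38 40 32]
 [36 39 37 39 34 37]
 [40 46 41 40 39 38]
 [39 30 38 38 33 36]
 [36 34 32 33 40 41]]
```

```bash
cat >> h.py <<'E'
PSI=1.567
N,U,Rr=frame(PSI)
from scipy.optimize import least_squares
def redm(p):
    p=p.astype(int);return (p[...,0]>p[...,1]+25)&(p[...,0]>p[...,2]+25)&(abs(p[...,1]-p[...,2])<14)
def yelm(p):
    p=p.astype(int);return (p[...,0]>p[...,2]+35)&(p[...,1]>p[...,2]+22)
E
python3 - <<'E'
from h import *
D=np.array([ 0.5572,-0.1052,0.1156])
for n,(r0,r1,c0,c1) in dict(side=(180,275,180,285),top=(185,270,275,347)).items():
    z=np.load(n+'0.npz');p,d=z['p'],z['d']
    def get(m):
        w=np.zeros(m.shape,np.uint8);w[r0:r1,c0:c1]=m[r0:r1,c0:c1];return w
    b=get(masks(p)['blue']);b=cv2.morphologyEx(b,cv2.MORPH_CLOSE,np.ones((5,5)))
    cs,_=cv2.findContours(b,cv2.RETR_EXTERNAL,cv2.CHAIN_APPROX_NONE);ct=max(cs,key=cv2.contourArea)
    h=ct.reshape(-1,2)
    X=onplane(n,h,D,N)-D;q=np.c_[X@Rr,X@U]
    f=lambda s:np.hypot(q[:,0]-s[0],q[:,1]-s[1])-s[2]
    s=least_squares(f,[0,0,.042],loss='soft_l1',f_scale=.001).x
    C=D+Rr*s[0]+U*s[1];print(n,'disc r',s[2],'C',C)
    A=C-.017*N;print(' axis on panel',A,'slicer origin',A-np.array([-.06*np.cos(PSI),-.06*np.sin(PSI),.1]))
    # dark ring outer on ring plane
    R0=np.array([0.55476672,-0.10314472,0.10175458]);print(' ring h over panel',(R0-A)@N)
    k=get(p.max(2)<70);k=cv2.morphologyEx(k,cv2.MORPH_OPEN,np.ones((3,3)))
    cs,_=cv2.findContours(k,cv2.RETR_EXTERNAL,cv2.CHAIN_APPROX_NONE);ct=max(cs,key=cv2.contourArea).reshape(-1,2)
    X=onplane(n,ct,R0,N)-R0;q=np.c_[X@Rr,X@U]
    s=least_squares(f,[0,0,.07],loss='soft_l1',f_scale=.001).x;C2=R0+Rr*s[0]+U*s[1]
    print(' ring r',s[2],'centre at panel',C2-N*((C2-A)@N))
    for nm,m in (('red',redm(p)),('yel',yelm(p))):
        v,u=np.nonzero(get(m));X=pts(n,np.c_[u,v],d[v,u])
        Xp=onplane(n,np.c_[u,v],R0,N)-C2
        print(' ',nm,len(u),u.mean(),v.mean(),'h',np.median((X-A)@N),'r',np.hypot(Xp@Rr,Xp@U).mean(),'ang cw deg',np.degrees(np.arctan2((Xp@Rr).mean(),(Xp@U).mean())))
E
```

```text
side disc r 0.04059630350448655 C [ 0.55789412 -0.10423634  0.11615789]
 axis on panel [ 0.55792639 -0.0957364   0.10143546] slicer origin [ 0.55815417 -0.03573683  0.00143546]
 ring h over panel 0.003986500711087119
 ring r 0.06360177089962858 centre at panel [ 0.55616429 -0.09888645  0.09961292]
  red 20 239.5 197.5 h 0.005125697595503763 r 0.06769319660586239 ang cw deg 24.550144822604125
  yel 17 246.7058823529412 207.23529411764707 h 0.009765049207084308 r 0.05662176728142202 ang cw deg 46.381051379743155
top disc r 0.040942818566571046 C [ 0.55586149 -0.10321681  0.11674205]
 axis on panel [ 0.55589376 -0.09471687  0.10201962] slicer origin [ 0.55612154 -0.0347173   0.00201962]
 ring h over panel 0.003986500711087124
 ring r 0.06462674485543865 centre at panel [ 0.55689396 -0.09709044  0.10065144]
  red 17 292.0 214.0 h 0.0042502849500036365 r 0.06426154954519091 ang cw deg 24.457869371239468
  yel 13 301.38461538461536 209.0 h 0.007230429593787046 r 0.050532221291828855 ang cw deg 51.224690698176865
```

```bash
cat >> h.py <<'E'
A={'side':np.array([.5579,-.0957,.1014]),'top':np.array([.5562,-.0953,.1012])}  # axis on panel, per camera
BOX=dict(side=(180,275,180,285),top=(185,270,275,347))
def ang(n,uv,h):
    X=onplane(n,uv,A[n]+h*N,N)-(A[n]+h*N);a,b=X@Rr,X@U
    return np.degrees(np.arctan2(a,b)),np.hypot(a,b)*1e3
def measure(p,n='side'):
    # pixels in panel polar coords -> weighted angle of each mark
    r0,r1,c0,c1=BOX[n];vv,uu=np.mgrid[r0:r1,c0:c1];uv=np.c_[uu.ravel(),vv.ravel()]
    P=p[uv[:,1],uv[:,0]].astype(float);out={}
    sat=P.max(1)-P.min(1)
    for k,h,ra,rb,w in (('red',.005,56,71,P[:,0]-np.maximum(P[:,1],P[:,2])-15),
                  ('yel',.009,48,60,np.minimum(P[:,0],P[:,1])-P[:,2]-12),
                  ('white',.017,24,41,np.where(P[:,0]>100,P[:,0]-100,0)*((P[:,0]>P[:,2]-40)))):
        a,r=ang(n,uv,h);m=(r>ra)&(r<rb)&(w>0)&(abs(a)<100)
        if m.sum()<3: out[k]=None;continue
        med=np.median(a[m]);m&=abs(a-med)<14
        out[k]=(round(float((a*w)[m].sum()/w[m].sum()),2),int(m.sum()),round(float((r*w)[m].sum()/w[m].sum()),1))
    return out
def zoom(p,fn,n='side'):
    r0,r1,c0,c1=BOX[n];cv2.imwrite(fn,cv2.resize(p[r0:r1,c0:c1],None,fx=6,fy=6,interpolation=cv2.INTER_CUBIC)[:,:,::-1])
E
python3 - <<'E'
from h import *
for n in('side','top'):
    print(n,measure(np.load(n+'0.npz')['p'],n)); c=manip.camera_params(n);print('cam',-c['R'].T@c['t'])
E
```

```text
side {'red': (24.37, 22, 63.5), 'yel': (48.31, 19, 53.0), 'white': (41.15, 17, 32.2)}
cam [ 0.52437485 -0.60134832  0.7719406 ]
top {'red': (25.46, 22, 62.8), 'yel': (49.55, 18, 53.0), 'white': (45.97, 8, 36.1)}
cam [0.51819312 0.01666212 1.04068937]
```

arm_command:
  commands:
    - [0.32, -22, -32, 0, 0]
    - [0.32, -22, -32, 0, 0]
    - [0.32, -22, -32, 0, 0]
    - [0.32, -22, -32, 0, 0]
    - [0.32, -22, -32, 0, 0]
    - [0.32, -22, -32, 0, 0]
    - [0.32, -22, -32, 0, 0]
    - [0.32, -22, -32, 0, 0]
    - [0.32, -22, -32, 0, 0]
    - [0.32, -22, -32, 0, 0]
  force: 20

```text
time: 1.1
eef_pos: [0.4039, -0.2889, 0.2531]
ee_rot: [0.789, -0.615, -0.0, -0.0]
wrist_force: [0.1, -2.2, -0.5]
gripper_width: 0.322
```

arm_command:
  commands:
    - [0.32, -22, -32, 0, 0]
    - [0.32, -22, -32, 0, 0]
    - [0.32, -22, -32, 0, 0]
    - [0.32, -22, -32, 0, 0]
    - [0.32, -22, -32, 0, 0]
    - [0.32, 0, 0, 0, -0.14]
    - [0.32, 0, 0, 0, -0.14]
    - [0.32, 0, 0, 0, -0.14]
    - [0.32, 0, 0, 0, -0.06]
    - [0.32, 0, 0, 0, 0]

```text
time: 2.1
eef_pos: [0.5313, -0.1444, 0.2529]
ee_rot: [0.912, -0.409, -0.0, -0.0]
wrist_force: [-0.4, 0.3, 0.5]
gripper_width: 0.315
```

```bash
cat >> h.py <<'E'
from scipy.spatial.transform import Rotation as Ro
def state(tgt=None):
    s=manip.observe();R=Ro.from_quat(s['ee_rot']).as_matrix()
    x=R[:,0];print('t',round(s['time'],2),'p',s['eef_pos'].round(4),'x ang deg',round(np.degrees(np.arctan2(x[1],x[0])),2),'z',R[:,2].round(3),'F',s['wrist_force'].round(1),'T',s['ft_torque'].round(2),'w',round(s['gripper_width'],3),'q',s['qpos'].round(2))
    if tgt is not None: print('tool delta mm',(R.T@(np.array(tgt)-s['eef_pos'])*1e3).round(1))
    return s
E
python3 - <<'E'
from h import *
state((.557,-.118,.152))
for n in('side','top'):
    p,d=manip.read_camera(n);cv2.imwrite(f'pics/{n}1.png',p[:,:,::-1])
a=cv2.imread('pics/side1.png');b=cv2.imread('pics/top1.png')
cv2.imwrite('pics/both1.png',np.hstack([a[60:360,60:460],b[60:360,100:500]]))
E
```

```text
t 2.1 p [ 0.5313 -0.1444  0.2529] x ang deg -48.31 z [-0.001  0.    -1.   ] F [-0.4  0.3  0.5] T [-0.02  0.    0.02] w 0.315 q [-0.5  -0.05 -0.06  1.56 -0.    1.91]
tool delta mm [ -2.6 -36.8 100.9]
```

View pics/both1.png

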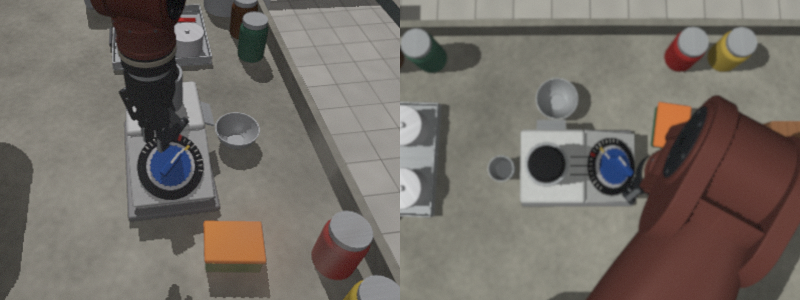

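The slicer is undisturbed and the gripper sits right of the wheel. Next I centre the fork over the axis and go down around the bar.

arm_command:
  commands:
    - [0.32, -2.5, -37, 0, 0]
    - [0.32, 0, 0, 25, 0]
    - [0.32, 0, 0, 25, 0]
    - [0.32, 0, 0, 10, 0]
    - [0.32, 0, 0, 0, 0]

```text
time: 2.7
eef_pos: [0.5565, -0.1178, 0.1918]
ee_rot: [0.912, -0.41, -0.001, 0.0]
wrist_force: [0.8, -0.7, 0.7]
gripper_width: 0.32
```

Run:
```python
from h import *
state((.557,-.118,.152))
p,d=manip.read_camera('side');a=cv2.resize(p[130:280,170:310],None,fx=3.5,fy=3.5,interpolation=cv2.INTER_CUBIC);cv2.imwrite('pics/side2.png',a[:,:,::-1]);print(measure(p))
```

```text
t 2.7 p [ 0.5565 -0.1178  0.1918] x ang deg -48.42 z [-0.003  0.001 -1.   ] F [ 0.8 -0.7  0.7] T [ 0.01 -0.   -0.04] w 0.32 q [-0.44  0.01 -0.11  1.45 -0.    1.98]
tool delta mm [ 0.6 -0.3 39.8]
{'red': None, 'yel': None, 'white': None}
```

View pics/side2.png

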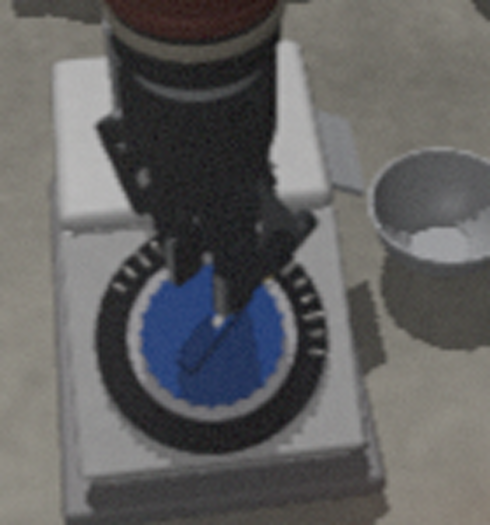

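The fingers sit above the bar, one on each side in line with it, and the forces are near zero. I'll descend.

arm_command:
  commands:
    - [0.32, 0, 0, 13, 0]
    - [0.32, 0, 0, 13, 0]
    - [0.32, 0, 0, 12, 0]
    - [0.32, 0, 0, 0, 0]

```text
time: 3.15
eef_pos: [0.5563, -0.1177, 0.1528]
ee_rot: [0.912, -0.41, -0.002, 0.0]
wrist_force: [-0.1, 0.4, -0.0]
gripper_width: 0.323
```

Run:
```python
from h import *
state((.557,-.118,.152))
p,d=manip.read_camera('side');a=cv2.resize(p[130:280,170:310],None,fx=3.5,fy=3.5,interpolation=cv2.INTER_CUBIC);cv2.imwrite('pics/side3.png',a[:,:,::-1])
```

```text
t 3.15 p [ 0.5563 -0.1177  0.1528] x ang deg -48.37 z [-0.003  0.001 -1.   ] F [-0.1  0.4 -0. ] T [-0.    0.01  0.01] w 0.323 q [-0.44  0.02 -0.17  1.38 -0.    1.98]
tool delta mm [ 0.7 -0.3  0.8]
```

View pics/side3.png

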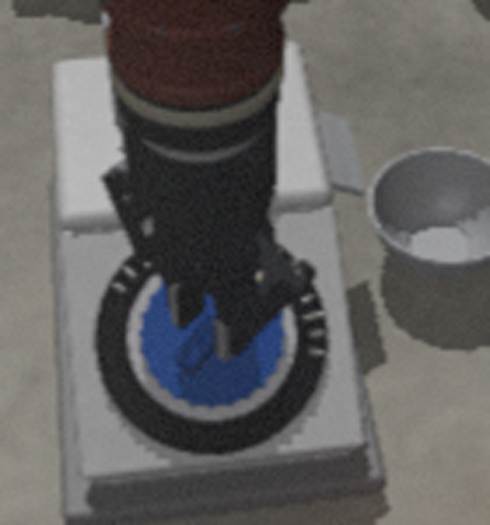

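arm_command:
  commands:
    - [0.26, 0, 0, 0, -0.05]
    - [0.26, 0, 0, 0, -0.12]
    - [0.25, 0, 0, 0, -0.12]
    - [0.24, 0, 0, 0, -0.12]
    - [0.23, 0, 0, 0, -0.12]
    - [0.22, 0, 0, 0, -0.12]

```text
time: 3.8
eef_pos: [0.5587, -0.1197, 0.1567]
ee_rot: [0.995, -0.095, 0.002, 0.002]
wrist_force: [2.8, -6.4, 1.3]
gripper_width: 0.22
```

Run:
```python
from h import *
state((.557,-.118,.152))
p,d=manip.read_camera('side');a=cv2.resize(p[130:280,170:310],None,fx=3.5,fy=3.5,interpolation=cv2.INTER_CUBIC);cv2.imwrite('pics/side4.png',a[:,:,::-1])
```

```text
t 3.8 p [ 0.5587 -0.1197  0.1567] x ang deg -10.89 z [ 0.003 -0.003 -1.   ] F [ 2.8 -6.4  1.3] T [-1.04 -0.58 -0.19] w 0.22 q [-0.44  0.02 -0.17  1.38 -0.    1.32]
tool delta mm [-2.  -1.3  4.7]
```

View pics/side4.png

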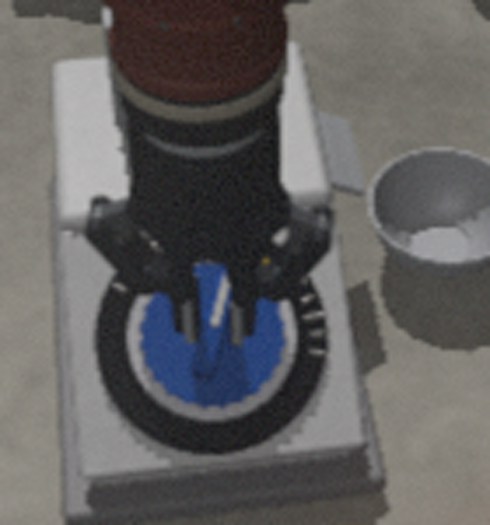

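arm_command:
  commands:
    - [0.22, 0, 0, 0, -0.12]
    - [0.22, 0, 0, 0, -0.12]
    - [0.22, 0, 0, 0, -0.12]
    - [0.22, 0, 0, 0, -0.12]
    - [0.22, 0, 0, 0, 0]

```text
time: 4.35
eef_pos: [0.5579, -0.1187, 0.1562]
ee_rot: [0.99, 0.143, 0.001, 0.001]
wrist_force: [0.6, -2.2, 0.9]
gripper_width: 0.22
```

Run:
```python
from h import *
state((.557,-.118,.152))
p,d=manip.read_camera('side');a=cv2.resize(p[130:280,170:310],None,fx=3.5,fy=3.5,interpolation=cv2.INTER_CUBIC);cv2.imwrite('pics/side5.png',a[:,:,::-1])
```

```text
t 4.35 p [ 0.5579 -0.1187  0.1562] x ang deg 16.46 z [ 0.001 -0.001 -1.   ] F [ 0.6 -2.2  0.9] T [-0.37 -0.15 -0.11] w 0.22 q [-0.44  0.02 -0.17  1.38 -0.    0.84]
tool delta mm [-0.7 -0.9  4.2]
```

View pics/side5.png

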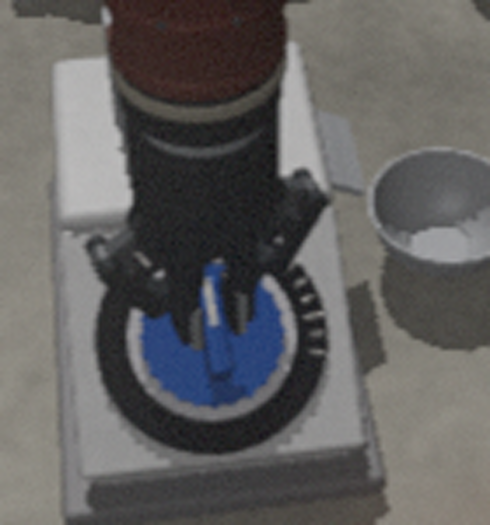

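arm_command:
  commands:
    - [0.22, 0, 0, 0, -0.12]
    - [0.22, 0, 0, 0, -0.12]
    - [0.22, 0, 0, 0, -0.08]
    - [0.22, 0, 0, 0, 0]

```text
time: 4.8
eef_pos: [0.5576, -0.1186, 0.1559]
ee_rot: [0.955, 0.297, 0.0, 0.001]
wrist_force: [0.4, -3.5, 3.0]
gripper_width: 0.218
```

Run:
```python
from h import *
state((.557,-.118,.152))
p,d=manip.read_camera('side');print(measure(p));a=cv2.resize(p[130:280,170:310],None,fx=3.5,fy=3.5,interpolation=cv2.INTER_CUBIC);cv2.imwrite('pics/side6.png',a[:,:,::-1])
```

```text
t 4.8 p [ 0.5576 -0.1186  0.1559] x ang deg 34.58 z [ 0.001 -0.001 -1.   ] F [ 0.4 -3.5  3. ] T [-0.52  0.01 -0.13] w 0.218 q [-0.44  0.02 -0.17  1.38 -0.    0.53]
tool delta mm [-0.2 -0.8  3.9]
{'red': None, 'yel': None, 'white': None}
```

View pics/side6.png

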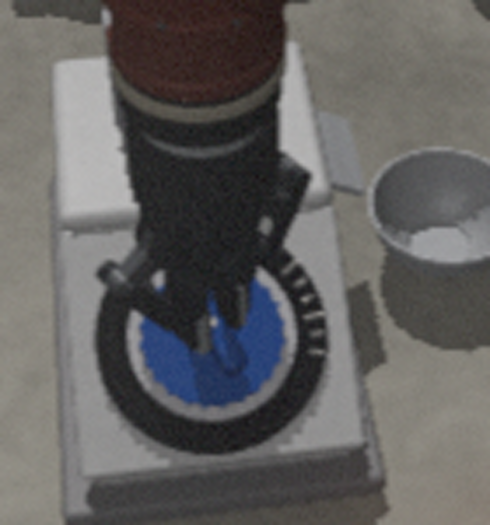

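arm_command:
  commands:
    - [0.34, 0, 0, 0, 0.03]
    - [0.34, 0, 0, -15, 0]
    - [0.34, 0, 0, -20, 0]
    - [0.34, 0, 0, -30, 0]
    - [0.34, -20, 2, -35, 0]
    - [0.34, -20, 2, 0, 0]
    - [0.34, 0, 0, 0, 0]

```text
time: 5.55
eef_pos: [0.5257, -0.1443, 0.2577]
ee_rot: [0.959, 0.283, 0.001, 0.001]
wrist_force: [-0.7, 0.3, -0.7]
gripper_width: 0.341
```

Run:
```python
from h import *
state((.557,-.118,.152))
for n in('side','top'):
    p,d=manip.read_camera(n);print(measure(p,n));zoom(p,f'pics/{n}7.png',n)
a=cv2.imread('pics/side7.png');b=cv2.imread('pics/top7.png');h=min(len(a),len(b))
cv2.imwrite('pics/both7.png',cv2.resize(np.hstack([a[:h],b[:h]]),None,fx=.7,fy=.7))
```

```text
t 5.55 p [ 0.5257 -0.1443  0.2577] x ang deg 32.84 z [ 0.002 -0.002 -1.   ] F [-0.7  0.3 -0.7] T [ 0.    0.06 -0.02] w 0.341 q [-0.51 -0.07 -0.07  1.57 -0.    0.49]
tool delta mm [ 40.5  -5.4 105.8]
{'red': (24.33, 22, 63.4), 'yel': (-2.36, 18, 53.0), 'white': (-20.8, 18, 32.1)}
{'red': (25.4, 24, 62.7), 'yel': (-2.39, 10, 51.9), 'white': (-25.19, 10, 33.8)}
```

View pics/both7.png

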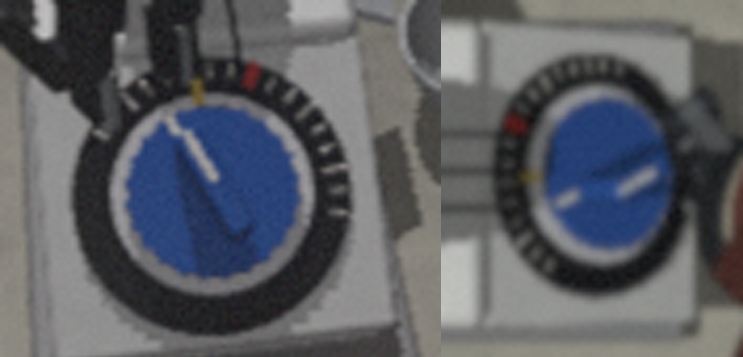

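The pointer is now 27° anticlockwise of the red mark, with the line about 22° beyond it. That completes the first half. I'll re-engage and turn clockwise.

arm_command:
  commands:
    - [0.34, 20, -2.5, 0, 0]
    - [0.34, 20, -2.5, 0, 0]
    - [0.34, 0, 0, 30, 0.1]
    - [0.34, 0, 0, 30, 0]
    - [0.32, 0, 0, 15, 0]
    - [0.32, 0, 0, 15, 0]
    - [0.32, 0, 0, 13, 0]
    - [0.26, 0, 0, 0, 0]
    - [0.22, 0, 0, 0, 0.05]

```text
time: 6.55
eef_pos: [0.557, -0.1173, 0.1527]
ee_rot: [0.977, 0.211, 0.0, 0.0]
wrist_force: [-0.9, 0.0, -0.7]
gripper_width: 0.222
```

Run:
```python
from h import *
state((.557,-.118,.152))
p,d=manip.read_camera('side');a=cv2.resize(p[130:280,170:310],None,fx=3.5,fy=3.5,interpolation=cv2.INTER_CUBIC);cv2.imwrite('pics/side8.png',a[:,:,::-1])
```

```text
t 6.55 p [ 0.557  -0.1173  0.1527] x ang deg 24.39 z [ 0. -0. -1.] F [-0.9  0.  -0.7] T [-0.13  0.16  0.06] w 0.222 q [-0.44  0.02 -0.18  1.38  0.    0.71]
tool delta mm [-0.3  0.6  0.7]
```

View pics/side8.png

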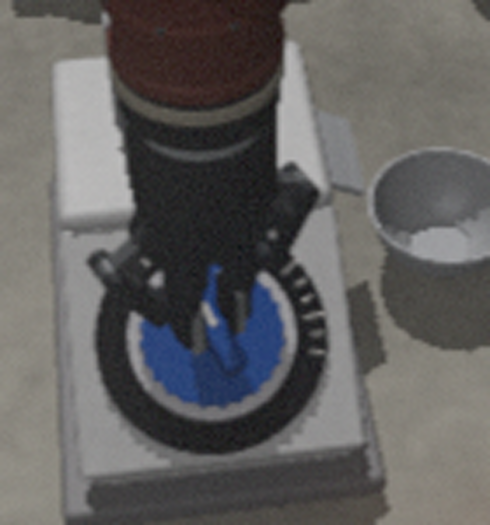

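arm_command:
  commands:
    - [0.22, 0, 0, 0, 0.12]
    - [0.22, 0, 0, 0, 0.12]
    - [0.22, 0, 0, 0, 0.12]
    - [0.22, 0, 0, 0, 0.12]
    - [0.22, 0, 0, 0, 0.12]
    - [0.22, 0, 0, 0, 0.12]
    - [0.22, 0, 0, 0, 0.1]
    - [0.22, 0, 0, 0, 0]

```text
time: 7.4
eef_pos: [0.5579, -0.1176, 0.1535]
ee_rot: [0.981, -0.196, 0.001, 0.0]
wrist_force: [5.4, -0.2, -1.1]
gripper_width: 0.215
```

Run:
```python
from h import *
state((.557,-.118,.152))
p,d=manip.read_camera('side');a=cv2.resize(p[130:280,170:310],None,fx=3.5,fy=3.5,interpolation=cv2.INTER_CUBIC);cv2.imwrite('pics/side9.png',a[:,:,::-1])
```

```text
t 7.4 p [ 0.5579 -0.1176  0.1535] x ang deg -22.61 z [ 0.003 -0.001 -1.   ] F [ 5.4 -0.2 -1.1] T [ 0.03 -0.88  0.14] w 0.215 q [-0.44  0.01 -0.18  1.38  0.    1.53]
tool delta mm [-0.7  0.7  1.5]
```

View pics/side9.png

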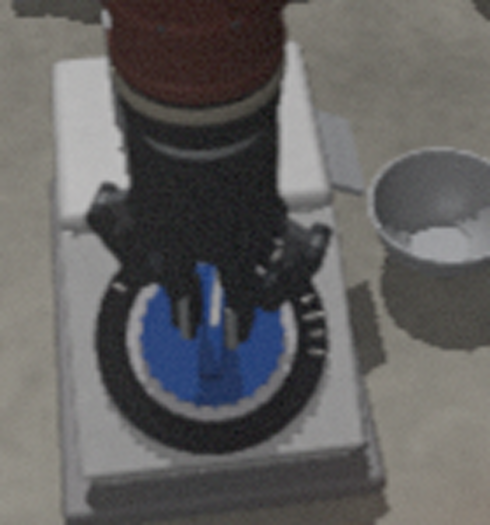

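arm_command:
  commands:
    - [0.22, 0, 0, 0, 0.08]
    - [0.22, 0, 0, 0, 0.08]
    - [0.22, 0, 0, 0, 0.06]
    - [0.22, 0, 0, 0, 0]

```text
time: 7.85
eef_pos: [0.5582, -0.1179, 0.1538]
ee_rot: [0.953, -0.301, 0.002, 0.0]
wrist_force: [6.1, -1.2, 2.0]
gripper_width: 0.222
```

Run:
```python
from h import *
state((.527,-.144,.256))
```

```text
t 7.85 p [ 0.5582 -0.1179  0.1538] x ang deg -35.08 z [ 0.003 -0.001 -1.   ] F [ 6.1 -1.2  2. ] T [-0.05 -0.96  0.22] w 0.222 q [-0.44  0.01 -0.18  1.38  0.    1.75]
tool delta mm [ -10.2   39.2 -102.3]
```

arm_command:
  commands:
    - [0.34, 0, 0, 0, 0]
    - [0.34, 0, 0, -15, 0]
    - [0.34, 0, 0, -20, 0]
    - [0.34, 0, 0, -30, 0]
    - [0.34, -5, 20, -35, 0]
    - [0.34, -5, 20, 0, 0]
    - [0.34, 0, 0, 0, 0]

```text
time: 8.55
eef_pos: [0.525, -0.1456, 0.2548]
ee_rot: [0.953, -0.302, 0.001, 0.001]
wrist_force: [0.4, 0.2, -0.1]
gripper_width: 0.342
```

Run:
```python
from h import *
state((.557,-.118,.152))
for n in('side','top'):
    p,d=manip.read_camera(n);print(measure(p,n));zoom(p,f'pics/{n}10.png',n)
a=cv2.imread('pics/side10.png');b=cv2.imread('pics/top10.png');h=min(len(a),len(b))
cv2.imwrite('pics/both10.png',cv2.resize(np.hstack([a[:h],b[:h]]),None,fx=.7,fy=.7))
```

```text
t 8.55 p [ 0.525  -0.1456  0.2548] x ang deg -35.19 z [ 0.002 -0.002 -1.   ] F [ 0.4  0.2 -0.1] T [0.02 0.03 0.07] w 0.342 q [-0.51 -0.07 -0.07  1.56 -0.    1.67]
tool delta mm [  9.9 -41.  102.8]
{'red': (24.27, 22, 63.9), 'yel': (26.34, 16, 52.8), 'white': (25.57, 22, 32.1)}
{'red': (25.4, 24, 62.8), 'yel': (27.77, 14, 53.1), 'white': (28.06, 11, 34.6)}
```

View pics/both10.png

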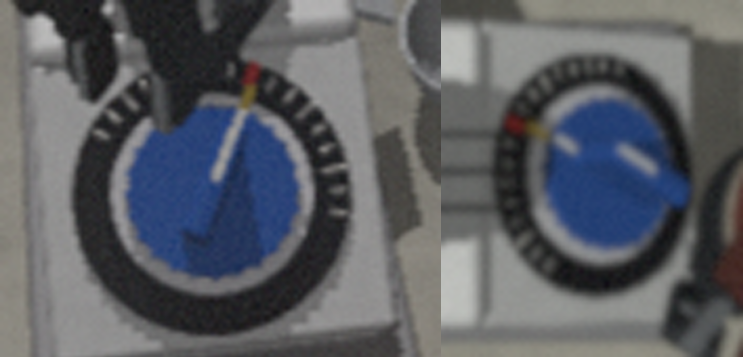

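Both views put the pointer and line together, about 2° clockwise of the red centre. That is still on the mark but slightly over. There is plenty of time, so I'll repeat the anticlockwise and clockwise approach and stop 2° earlier.

arm_command:
  commands:
    - [0.34, 5, -20.5, 0, 0]
    - [0.34, 5, -20.5, 0, 0]
    - [0.34, 0, 0, 30, -0.1]
    - [0.34, 0, 0, 30, 0]
    - [0.32, 0, 0, 15, 0]
    - [0.32, 0, 0, 15, 0]
    - [0.32, 0, 0, 12, 0]
    - [0.26, 0, 0, 0, 0]
    - [0.22, 0, 0, 0, -0.06]

```text
time: 9.55
eef_pos: [0.5583, -0.1171, 0.1508]
ee_rot: [0.974, -0.225, 0.001, 0.0]
wrist_force: [2.5, -1.9, -3.4]
gripper_width: 0.218
```

arm_command:
  commands:
    - [0.22, 0, 0, 0, -0.12]
    - [0.22, 0, 0, 0, -0.12]
    - [0.22, 0, 0, 0, -0.12]
    - [0.22, 0, 0, 0, -0.12]
    - [0.22, 0, 0, 0, -0.12]
    - [0.22, 0, 0, 0, -0.12]
    - [0.22, 0, 0, 0, -0.12]
    - [0.22, 0, 0, 0, 0]

```text
time: 10.35
eef_pos: [0.5577, -0.1168, 0.1514]
ee_rot: [0.981, 0.192, 0.0, 0.0]
wrist_force: [-1.1, -0.3, 0.4]
gripper_width: 0.225
```

Run:
```python
from h import *
state((.557,-.118,.152))
p,d=manip.read_camera('side');a=cv2.resize(p[130:280,170:310],None,fx=3.5,fy=3.5,interpolation=cv2.INTER_CUBIC);cv2.imwrite('pics/side11.png',a[:,:,::-1])
```

```text
t 10.35 p [ 0.5577 -0.1168  0.1514] x ang deg 22.18 z [ 0.001 -0.001 -1.   ] F [-1.1 -0.3  0.4] T [-0.07  0.18 -0.11] w 0.225 q [-0.44  0.02 -0.18  1.37 -0.    0.75]
tool delta mm [-1.1  0.8 -0.6]
```

View pics/side11.png

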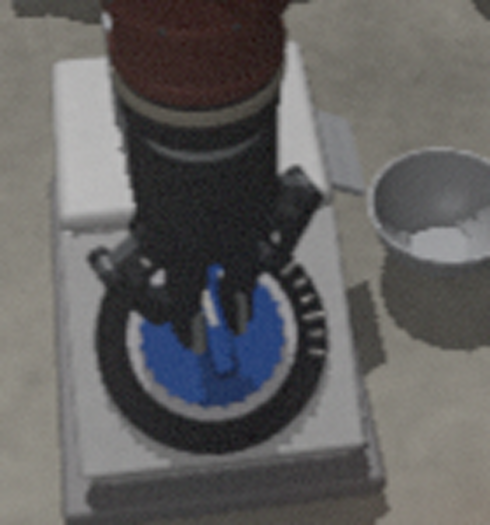

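arm_command:
  commands:
    - [0.22, 0, 0, 0, -0.1]
    - [0.22, 0, 0, 0, -0.06]
    - [0.22, 0, 0, 0, 0]
    - [0.22, 0, 0, 0, 0.12]
    - [0.22, 0, 0, 0, 0.12]
    - [0.22, 0, 0, 0, 0.12]
    - [0.22, 0, 0, 0, 0.12]
    - [0.22, 0, 0, 0, 0.12]
    - [0.22, 0, 0, 0, 0.12]
    - [0.22, 0, 0, 0, 0.1]

```text
time: 11.4
eef_pos: [0.5579, -0.1164, 0.1505]
ee_rot: [0.99, -0.141, 0.001, -0.0]
wrist_force: [1.7, -0.2, -0.9]
gripper_width: 0.22
```

arm_command:
  commands:
    - [0.22, 0, 0, 0, 0.08]
    - [0.22, 0, 0, 0, 0.08]
    - [0.22, 0, 0, 0, 0.03]
    - [0.22, 0, 0, 0, 0]

```text
time: 11.8
eef_pos: [0.5583, -0.1166, 0.1508]
ee_rot: [0.973, -0.232, 0.001, -0.0]
wrist_force: [3.6, -2.3, -0.4]
gripper_width: 0.222
```

Run:
```python
from h import *
state((.527,-.144,.256))
```

```text
t 11.8 p [ 0.5583 -0.1166  0.1508] x ang deg -26.78 z [ 0.002 -0.    -1.   ] F [ 3.6 -2.3 -0.4] T [ 0.03 -0.61  0.25] w 0.222 q [-0.44  0.02 -0.18  1.37  0.    1.6 ]
tool delta mm [ -15.3   38.5 -105.3]
```

arm_command:
  commands:
    - [0.34, 0, 0, 0, 0]
    - [0.34, 0, 0, -15, 0]
    - [0.34, 0, 0, -20, 0]
    - [0.34, 0, 0, -30, 0]
    - [0.34, -7.5, 19, -35, 0]
    - [0.34, -7.5, 19, 0, 0]
    - [0.34, 0, 0, 0, 0]

```text
time: 12.5
eef_pos: [0.5266, -0.1451, 0.2528]
ee_rot: [0.973, -0.231, 0.001, 0.001]
wrist_force: [0.1, 0.3, -0.5]
gripper_width: 0.338
```

Run:
```python
from h import *
state((.5583,-.1166,.1508))
for n in('side','top'):
    p,d=manip.read_camera(n);print(measure(p,n));zoom(p,f'pics/{n}12.png',n)
a=cv2.imread('pics/side12.png');b=cv2.imread('pics/top12.png');h=min(len(a),len(b))
cv2.imwrite('pics/both12.png',cv2.resize(np.hstack([a[:h],b[:h]]),None,fx=.7,fy=.7))
```

```text
t 12.5 p [ 0.5266 -0.1451  0.2528] x ang deg -26.7 z [ 0.002 -0.002 -1.   ] F [ 0.1  0.3 -0.5] T [-0.01 -0.02 -0.02] w 0.338 q [-0.51 -0.06 -0.07  1.56 -0.    1.53]
tool delta mm [ 15.2 -39.8 102. ]
{'red': (24.33, 24, 63.4), 'yel': (16.31, 17, 53.0), 'white': (16.53, 23, 32.5)}
{'red': (25.43, 22, 62.8), 'yel': (17.2, 14, 52.9), 'white': (17.67, 10, 33.9)}
```

View pics/both12.png

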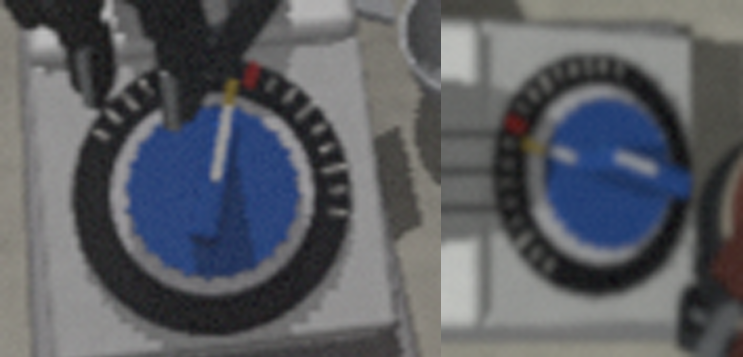

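The pointer and line coincide at −8°. I'll re-engage at the same pose and turn 0.135 rad more.

arm_command:
  commands:
    - [0.34, 7.5, -20, 0, 0]
    - [0.34, 7.5, -20, 0, 0]
    - [0.34, 0, 0, 30, 0]
    - [0.34, 0, 0, 30, 0]
    - [0.32, 0, 0, 15, 0]
    - [0.32, 0, 0, 15, 0]
    - [0.32, 0, 0, 12, 0]
    - [0.26, 0, 0, 0, 0]
    - [0.22, 0, 0, 0, 0]
    - [0.22, 0, 0, 0, 0]

```text
time: 13.6
eef_pos: [0.5585, -0.1147, 0.1478]
ee_rot: [0.973, -0.23, -0.0, -0.0]
wrist_force: [6.3, -2.1, -13.8]
gripper_width: 0.23
```

arm_command:
  commands:
    - [0.22, 0, 0, 0, 0.05]
    - [0.22, 0, 0, 0, 0.05]
    - [0.22, 0, 0, 0, 0.03]
    - [0.22, 0, 0, 0, 0]
    - [0.22, 0, 0, 0, 0]

```text
time: 14.1
eef_pos: [0.5589, -0.115, 0.1479]
ee_rot: [0.956, -0.293, 0.0, -0.0]
wrist_force: [8.7, -2.4, -13.6]
gripper_width: 0.222
```

Run:
```python
from h import *
state((.527,-.145,.254))
```

```text
t 14.1 p [ 0.5589 -0.115   0.1479] x ang deg -34.02 z [ 0.001 -0.    -1.   ] F [  8.7  -2.4 -13.6] T [-0.1  -1.15  0.47] w 0.222 q [-0.43  0.02 -0.18  1.37  0.    1.73]
tool delta mm [  -9.6   42.7 -106.1]
```

arm_command:
  commands:
    - [0.34, 0, 0, 0, 0]
    - [0.34, 0, 0, -15, 0]
    - [0.34, 0, 0, -20, 0]
    - [0.34, 0, 0, -30, 0]
    - [0.34, -5, 21, -38, 0]
    - [0.34, -5, 21, 0, 0]
    - [0.34, 0, 0, 0, 0]

```text
time: 14.8
eef_pos: [0.5264, -0.1456, 0.255]
ee_rot: [0.956, -0.294, 0.002, 0.001]
wrist_force: [-0.7, 0.5, -1.1]
gripper_width: 0.344
```

Run:
```python
from h import *
state((.5583,-.1166,.1508))
for n in('side','top'):
    p,d=manip.read_camera(n);print(measure(p,n));zoom(p,f'pics/{n}13.png',n)
a=cv2.imread('pics/side13.png');b=cv2.imread('pics/top13.png');h=min(len(a),len(b))
cv2.imwrite('pics/both13.png',cv2.resize(np.hstack([a[:h],b[:h]]),None,fx=.7,fy=.7))
```

```text
t 14.8 p [ 0.5264 -0.1456  0.255 ] x ang deg -34.14 z [ 0.004 -0.003 -1.   ] F [-0.7  0.5 -1.1] T [ 0.   -0.04  0.02] w 0.344 q [-0.51 -0.07 -0.07  1.56 -0.    1.66]
tool delta mm [  9.7 -41.9 104.3]
{'red': (24.25, 23, 64.1), 'yel': (25.98, 15, 53.1), 'white': (25.31, 22, 31.9)}
{'red': (25.55, 23, 62.8), 'yel': (27.3, 13, 52.9), 'white': (27.71, 8, 34.2)}
```

View pics/both13.png

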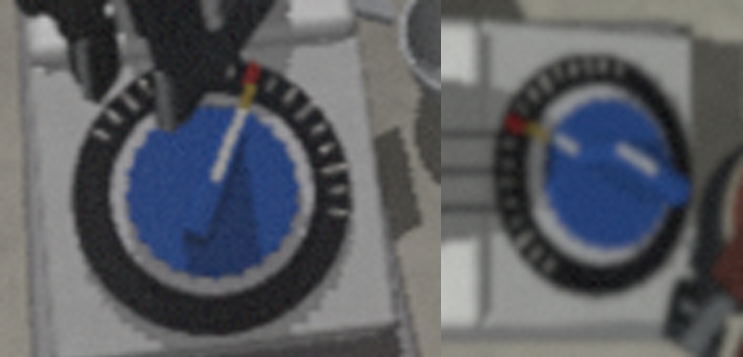

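Now +1.7° in both views, because the re-engaging jaws nudged the bar. It is inside the red mark, but I have 17 s left, so I'll do one more full cycle and stop a little short.

arm_command:
  commands:
    - [0.34, 5, -21, 0, 0]
    - [0.34, 5, -21, 0, 0]
    - [0.34, 0, 0, 30, -0.1]
    - [0.34, 0, 0, 30, 0]
    - [0.32, 0, 0, 20, 0]
    - [0.32, 0, 0, 21, 0]
    - [0.26, 0, 0, 0, -0.05]
    - [0.22, 0, 0, 0, -0.1]
    - [0.22, 0, 0, 0, -0.12]
    - [0.22, 0, 0, 0, -0.12]

```text
time: 15.9
eef_pos: [0.5587, -0.114, 0.1501]
ee_rot: [0.999, -0.049, -0.0, -0.0]
wrist_force: [1.0, -0.8, 0.5]
gripper_width: 0.216
```

arm_command:
  commands:
    - [0.22, 0, 0, 0, -0.12]
    - [0.22, 0, 0, 0, -0.12]
    - [0.22, 0, 0, 0, -0.12]
    - [0.22, 0, 0, 0, -0.12]
    - [0.22, 0, 0, 0, -0.12]
    - [0.22, 0, 0, 0, 0]

```text
time: 16.5
eef_pos: [0.5568, -0.1137, 0.1493]
ee_rot: [0.969, 0.247, -0.002, -0.001]
wrist_force: [-7.4, -1.9, -1.5]
gripper_width: 0.222
```

Run:
```python
from h import *
state((.5583,-.1172,.152))
p,d=manip.read_camera('side');a=cv2.resize(p[130:280,170:310],None,fx=3.5,fy=3.5,interpolation=cv2.INTER_CUBIC);cv2.imwrite('pics/side14.png',a[:,:,::-1])
```

```text
t 16.5 p [ 0.5568 -0.1137  0.1493] x ang deg 28.64 z [-0.005  0.001 -1.   ] F [-7.4 -1.9 -1.5] T [-0.21  1.18 -0.38] w 0.222 q [-0.43  0.02 -0.18  1.38 -0.    0.64]
tool delta mm [-0.4  3.8 -2.7]
```

View pics/side14.png

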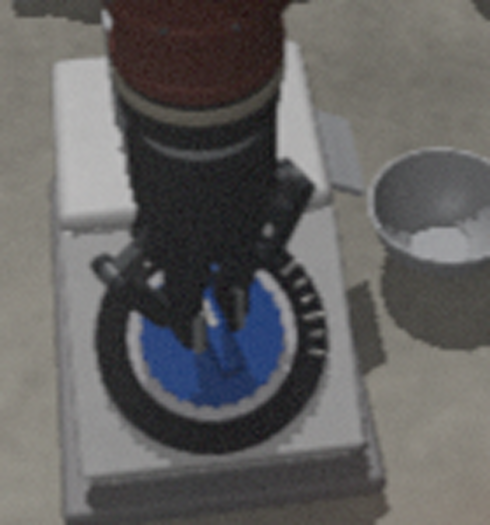

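arm_command:
  commands:
    - [0.22, 0, 3.5, -2.5, 0.08]
    - [0.22, 0, 0, 0, 0.12]
    - [0.22, 0, 0, 0, 0.12]
    - [0.22, 0, 0, 0, 0.12]
    - [0.22, 0, 0, 0, 0.12]
    - [0.22, 0, 0, 0, 0.12]
    - [0.22, 0, 0, 0, 0.12]
    - [0.22, 0, 0, 0, 0.1]
    - [0.22, 0, 0, 0, 0.08]
    - [0.22, 0, 0, 0, 0]

```text
time: 17.55
eef_pos: [0.5588, -0.1177, 0.1528]
ee_rot: [0.971, -0.241, -0.002, 0.001]
wrist_force: [-10.1, -5.1, 5.7]
gripper_width: 0.222
```

Run:
```python
from h import *
state((.5583,-.1172,.152))
```

```text
t 17.55 p [ 0.5588 -0.1177  0.1528] x ang deg -27.89 z [-0.004 -0.001 -1.   ] F [-10.1  -5.1   5.7] T [-0.73  2.08  0.13] w 0.222 q [-0.44  0.03 -0.17  1.38 -0.    1.62]
tool delta mm [-0.7 -0.3  0.8]
```

arm_command:
  commands:
    - [0.22, 0, 0, 0, 0.04]
    - [0.22, 0, 0, 0, 0]
    - [0.34, 0, 0, 0, 0]
    - [0.34, 0, 0, -15, 0]
    - [0.34, 0, 0, -20, 0]
    - [0.34, 0, 0, -30, 0]
    - [0.34, -6, 20, -36, 0]
    - [0.34, -6, 20, 0, 0]
    - [0.34, 0, 0, 0, 0]

```text
time: 18.45
eef_pos: [0.5296, -0.1475, 0.2563]
ee_rot: [0.966, -0.26, 0.001, 0.0]
wrist_force: [0.1, 0.3, -0.3]
gripper_width: 0.339
```

Run:
```python
from h import *
state((.5583,-.1175,.153))
for n in('side','top'):
    p,d=manip.read_camera(n);print(measure(p,n));zoom(p,f'pics/{n}15.png',n)
a=cv2.imread('pics/side15.png');b=cv2.imread('pics/top15.png');h=min(len(a),len(b))
cv2.imwrite('pics/both15.png',cv2.resize(np.hstack([a[:h],b[:h]]),None,fx=.7,fy=.7))
```

```text
t 18.45 p [ 0.5296 -0.1475  0.2563] x ang deg -30.09 z [ 0.003 -0.002 -1.   ] F [ 0.1  0.3 -0.3] T [ 0.02 -0.04  0.05] w 0.339 q [-0.51 -0.05 -0.06  1.56 -0.    1.59]
tool delta mm [  9.5 -40.3 103.3]
{'red': (24.38, 25, 63.8), 'yel': (21.9, 16, 53.2), 'white': (21.64, 20, 32.3)}
{'red': (25.46, 23, 62.8), 'yel': (22.82, 12, 52.0), 'white': (23.27, 10, 34.0)}
```

View pics/both15.png

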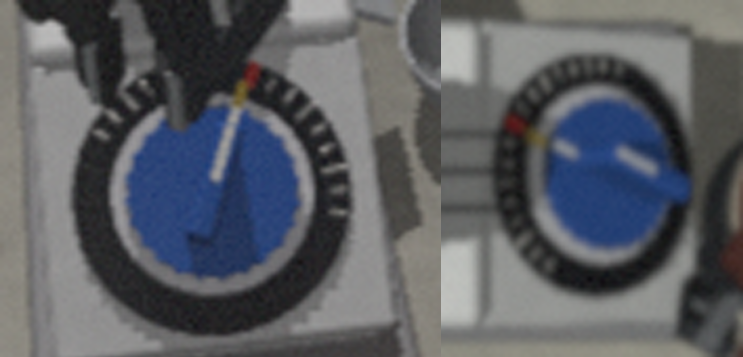

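At −2.6°, line and pointer together. I'll re-engage yawed back, then advance in small steps until contact shows in the force, so the last 2.5° is controlled.

arm_command:
  commands:
    - [0.34, 5, -20, 0, 0]
    - [0.34, 5, -20, 0, 0]
    - [0.34, 0, 0, 30, 0]
    - [0.34, 0, 0, 30, 0]
    - [0.34, 0, 0, 20, 0]
    - [0.34, 0, 0, 20, -0.1]
    - [0.28, 0, 0, 0, -0.04]
    - [0.22, 0, 0, 0, 0]
    - [0.22, 0, 0, 0, 0]

```text
time: 19.45
eef_pos: [0.5586, -0.1161, 0.1536]
ee_rot: [0.982, -0.191, -0.0, -0.0]
wrist_force: [1.2, 0.4, -0.3]
gripper_width: 0.224
```

Run:
```python
from h import *
state((.5583,-.1175,.153))
```

```text
t 19.45 p [ 0.5586 -0.1161  0.1536] x ang deg -22.02 z [-0.  0. -1.] F [ 1.2  0.4 -0.3] T [-0.02 -0.11 -0.01] w 0.224 q [-0.43  0.02 -0.17  1.38  0.    1.52]
tool delta mm [0.3 1.4 0.6]
```

arm_command:
  commands:
    - [0.22, 0, 0, 0, 0.04]
    - [0.22, 0, 0, 0, 0.02]

```text
time: 19.65
eef_pos: [0.5587, -0.1163, 0.154]
ee_rot: [0.975, -0.221, 0.0, -0.0]
wrist_force: [3.0, 0.4, -1.5]
gripper_width: 0.219
```

```bash
python3 -c "
from h import *
state()"
```

```text
t 19.65 p [ 0.5587 -0.1163  0.154 ] x ang deg -25.53 z [ 0.001  0.    -1.   ] F [ 3.   0.4 -1.5] T [ 0.15 -0.55  0.02] w 0.219 q [-0.43  0.02 -0.17  1.38  0.    1.58]
```

arm_command:
  commands:
    - [0.22, 0, 0, 0, 0.02]
    - [0.22, 0, 0, 0, 0]

```text
time: 19.85
eef_pos: [0.5587, -0.1166, 0.154]
ee_rot: [0.973, -0.23, 0.0, -0.0]
wrist_force: [4.3, 0.7, -0.9]
gripper_width: 0.221
```

```bash
python3 -c "
from h import *
state()"
```

```text
t 19.85 p [ 0.5587 -0.1166  0.154 ] x ang deg -26.61 z [ 0.001  0.    -1.   ] F [ 4.3  0.7 -0.9] T [ 0.12 -0.73  0.07] w 0.221 q [-0.44  0.02 -0.17  1.38  0.    1.6 ]
```

arm_command:
  commands:
    - [0.22, 0, 0, 0, 0.02]
    - [0.22, 0, 0, 0, 0]

```text
time: 20.05
eef_pos: [0.5586, -0.1168, 0.154]
ee_rot: [0.971, -0.24, 0.0, -0.0]
wrist_force: [4.7, 1.4, -1.3]
gripper_width: 0.221
```

```bash
python3 -c "
from h import *
state()"
```

```text
t 20.05 p [ 0.5586 -0.1168  0.154 ] x ang deg -27.78 z [ 0.001 -0.    -1.   ] F [ 4.7  1.4 -1.3] T [ 0.17 -1.    0.06] w 0.221 q [-0.44  0.02 -0.17  1.38  0.    1.62]
```

arm_command:
  commands:
    - [0.22, 0, 0, 0, 0.02]
    - [0.22, 0, 0, 0, 0]

```text
time: 20.25
eef_pos: [0.5586, -0.1168, 0.154]
ee_rot: [0.968, -0.25, 0.0, -0.0]
wrist_force: [5.2, 1.7, -1.2]
gripper_width: 0.221
```

```bash
python3 -c "
from h import *
state((.529,-.147,.256))"
```

```text
t 20.25 p [ 0.5586 -0.1168  0.154 ] x ang deg -28.91 z [ 0.001 -0.    -1.   ] F [ 5.2  1.7 -1.2] T [ 0.26 -1.06  0.12] w 0.221 q [-0.44  0.02 -0.17  1.38  0.    1.64]
tool delta mm [ -11.3   40.7 -102. ]
```

arm_command:
  commands:
    - [0.34, 0, 0, 0, 0]
    - [0.34, 0, 0, -15, 0]
    - [0.34, 0, 0, -20, 0]
    - [0.34, 0, 0, -30, 0]
    - [0.34, -6, 20, -36, 0]
    - [0.34, -6, 20, 0, 0]
    - [0.34, 0, 0, 0, 0]

```text
time: 20.95
eef_pos: [0.5278, -0.1476, 0.2573]
ee_rot: [0.968, -0.25, 0.001, 0.001]
wrist_force: [0.2, -0.4, 0.0]
gripper_width: 0.336
```

Run:
```python
from h import *
state((.5586,-.1168,.154))
for n in('side','top'):
    p,d=manip.read_camera(n);print(measure(p,n));zoom(p,f'pics/{n}16.png',n)
    if n=='side':cv2.imwrite('pics/full16.png',p[:,:,::-1])
a=cv2.imread('pics/side16.png');b=cv2.imread('pics/top16.png');h=min(len(a),len(b))
cv2.imwrite('pics/both16.png',cv2.resize(np.hstack([a[:h],b[:h]]),None,fx=.7,fy=.7))
```

```text
t 20.95 p [ 0.5278 -0.1476  0.2573] x ang deg -28.98 z [ 0.002 -0.002 -1.   ] F [ 0.2 -0.4  0. ] T [ 0.07  0.04 -0.  ] w 0.336 q [-0.51 -0.06 -0.06  1.57 -0.    1.57]
tool delta mm [ 11.8 -42.  103.3]
{'red': (24.4, 23, 63.7), 'yel': (21.83, 17, 53.3), 'white': (21.66, 22, 32.3)}
{'red': (25.42, 24, 62.8), 'yel': (22.93, 13, 52.2), 'white': (23.35, 11, 33.9)}
```

View pics/both16.png

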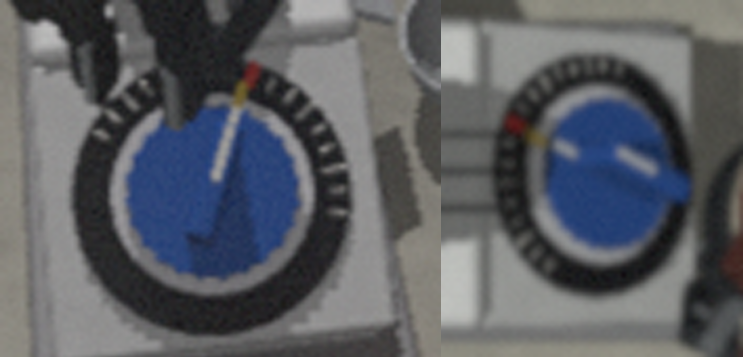

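arm_command:
  commands:
    - [0.34, 6, -21, 0, 0]
    - [0.34, 6, -21, 0, 0]
    - [0.34, 0, 0, 30, 0]
    - [0.34, 0, 0, 30, 0]
    - [0.34, 0, 0, 20, 0]
    - [0.34, 0, 0, 22, -0.1]
    - [0.28, 0, 0, 0, -0.02]
    - [0.22, 0, 0, 0, 0]
    - [0.22, 0, 0, 0, 0.05]
    - [0.22, 0, 0, 0, 0.05]

```text
time: 22.05
eef_pos: [0.5597, -0.1149, 0.1541]
ee_rot: [0.97, -0.242, 0.0, 0.0]
wrist_force: [0.9, -0.4, -2.3]
gripper_width: 0.224
```

```bash
python3 -c "
from h import *
state((.5586,-.1168,.154))"
```

```text
t 22.05 p [ 0.5597 -0.1149  0.1541] x ang deg -27.96 z [ 0.001 -0.    -1.   ] F [ 0.9 -0.4 -2.3] T [ 0.02 -0.16  0.04] w 0.224 q [-0.43  0.02 -0.17  1.38 -0.    1.63]
tool delta mm [-0.   2.2  0.1]
```

arm_command:
  commands:
    - [0.22, 0, 2, 0, 0.02]
    - [0.22, 0, 0, 0, 0.03]
    - [0.22, 0, 0, 0, 0]

```text
time: 22.35
eef_pos: [0.5591, -0.1162, 0.1542]
ee_rot: [0.964, -0.264, 0.001, -0.001]
wrist_force: [1.9, 5.0, -0.4]
gripper_width: 0.221
```

```bash
python3 -c "
from h import *
state((.5586,-.1168,.154))
p,d=manip.read_camera('side');a=cv2.resize(p[130:280,170:310],None,fx=3.5,fy=3.5,interpolation=cv2.INTER_CUBIC);cv2.imwrite('pics/side17.png',a[:,:,::-1])"
```

```text
t 22.35 p [ 0.5591 -0.1162  0.1542] x ang deg -30.65 z [ 0.002  0.001 -1.   ] F [ 1.9  5.  -0.4] T [ 0.93 -0.47  0.22] w 0.221 q [-0.43  0.02 -0.17  1.38  0.    1.67]
tool delta mm [-0.2  0.8  0.2]
```

arm_command:
  commands:
    - [0.22, 0, 0, 0, 0.02]
    - [0.22, 0, 0, 0, 0.015]
    - [0.22, 0, 0, 0, 0]
    - [0.34, 0, 0, 0, 0]
    - [0.34, 0, 0, -15, 0]
    - [0.34, 0, 0, -20, 0]
    - [0.34, 0, 0, -30, 0]
    - [0.34, -6, 20, -36, 0]
    - [0.34, -6, 20, 0, 0]
    - [0.34, 0, 0, 0, 0]

```text
time: 23.4
eef_pos: [0.5262, -0.1457, 0.2567]
ee_rot: [0.959, -0.282, 0.002, 0.001]
wrist_force: [-1.0, 0.9, 0.4]
gripper_width: 0.341
```

Run:
```python
from h import *
state((.5586,-.1168,.154))
for n in('side','top'):
    p,d=manip.read_camera(n);print(measure(p,n));zoom(p,f'pics/{n}18.png',n)
    cv2.imwrite(f'pics/full{n}18.png',p[:,:,::-1])
a=cv2.imread('pics/side18.png');b=cv2.imread('pics/top18.png');h=min(len(a),len(b))
cv2.imwrite('pics/both18.png',cv2.resize(np.hstack([a[:h],b[:h]]),None,fx=.7,fy=.7))
a=cv2.imread('pics/fullside18.png');b=cv2.imread('pics/fulltop18.png')
cv2.imwrite('pics/full18.png',np.hstack([a[60:360,60:460],b[60:360,100:500]]))
```

```text
t 23.4 p [ 0.5262 -0.1457  0.2567] x ang deg -32.72 z [ 0.003 -0.003 -1.   ] F [-1.   0.9  0.4] T [ 0.09 -0.03  0.  ] w 0.341 q [-0.51 -0.06 -0.07  1.56 -0.    1.63]
tool delta mm [ 11.2 -41.9 102.7]
{'red': (24.25, 22, 64.0), 'yel': (25.37, 15, 53.1), 'white': (24.62, 21, 32.0)}
{'red': (25.46, 22, 62.9), 'yel': (26.56, 13, 53.0), 'white': (26.98, 10, 33.8)}
```

View pics/both18.png

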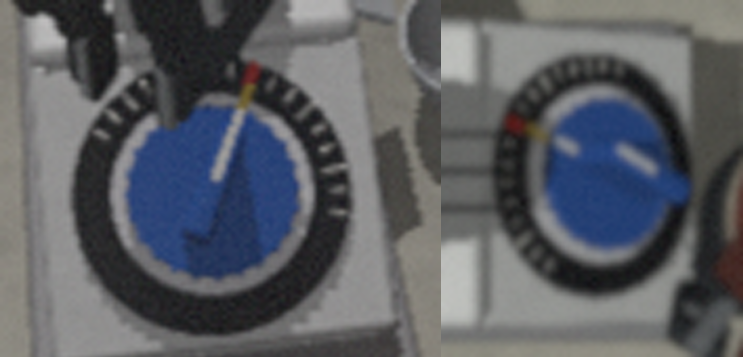

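View pics/full18.png

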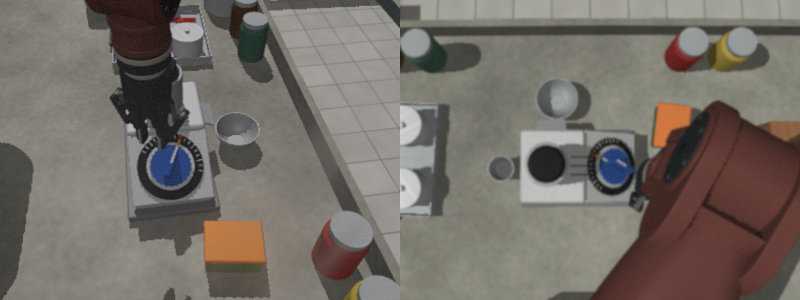

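The pointer is now +1.1° from the mark centre in both views, on the red mark with the line on it. The gripper is clear with no force, and the bowl, tumbler and container are where they were. Handing in.

```bash
python3 -c "
from bench import manip
print(manip.sign_off(), manip.observe()['time'])"
```

```text
the job is handed in; nothing more can be done
the job is handed in; nothing more can be done
```

The handwheel now stands with the white line and yellow pointer together on the red mark, reached by a clockwise turn. I handed the job in at about 23.5 s of the 32 s allowed.

- **Method:** The tool can only point straight down. I used the part-closed jaws as a loose fork around the grip bar and turned the wheel by yawing the tool.
- **Anticlockwise turn:** The first turn took the pointer to 27° past the red mark, measured with both cameras.
- **Clockwise return:** The first return stopped about 2° too far clockwise, so I repeated the whole cycle. The second stopped about 1.7° over, so I did a third. I did not measure how far past the mark the repeat anticlockwise turns went. The tool went nearly as far as on the first, and the one look in the third showed the bar well round.
- **Final check:** The pointer is 1.1° clockwise of the mark's centre in both views; the mark covers about ±2.7°. The white line reads +0.4° in the side view and +1.5° in the top view. They disagree by about a degree, probably from calibration and viewing angle.
- **Surroundings:** The scale ring's angle did not change in any reading. The bowl, tumbler and container look unmoved in the pictures; I did not measure them. The gripper is open and clear of everything. The highest wrist force I read was about 16 N.

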